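Sort hollow cake pillars on a gauge dowel

ROBOT

A 6-joint arm with a two-finger parallel gripper is mounted at the origin on a cart in front of the work surface, level with it; the furniture and walls round the work are solid. World frame = base frame: x ahead of the robot, y to its left, z up, the work surface at z = 0. Lengths are in m, angles in rad, forces in N, time in s.
With the tool pointing down it reaches from about 0.375 to 0.9 m from the base axis. Payload 3.1 kg.
Tool frame: the origin (TCP) lies at the centre of the arm's flange, where the gripper is bolted on; the fingertips stand 182 mm ahead of it and the grasp point (between the pads) lies 164 mm ahead of it; z points along the fingers, y is the line along which they close (so a half turn about z gives the same grasp; the last joint's range is limited). The gripper opens to 87 mm and grips with 3 to 60 N. Pads are 19 mm wide; open, the fingers measure 117 mm over their backs; the gripper's body (75 mm by 190 mm) begins 51 mm behind the grasp point.
Start: joints at [-1.403, 0.527, 1.433, -0, 1.181, -0.178], TCP at [0.212, -0.588, 0.405] pointing down, gripper open.
Joint ranges: [-3.08, 3.08], [-0.75, 2.2], [0.22, 2.44], [-1.43, 4.57], [0, 2.65], [-2.85, 2.85]. Speed limits (rad/s): [2.79, 2.79, 3.14, 3.14, 3.14, 3.14].

INTERFACE

Orientations are given as a unit quaternion [x, y, z, w].
In Python, from rig import * gives the robot as it stands.
- The arm moves only by the tool move_arm, never from a script. Its argument "commands" is a list that holds one entry, the list of rows, each a list of 6 numbers: the shift along the tool's x, y, z in units of 40 mm (1.0 is 40 mm), then the turn, a rotation vector about the tool's x, y, z in rad. A call has 1 to 12 rows; each row is the pose to reach, as a shift and turn from the pose commanded when the call began, along the tool's axes at that moment; what a row does not reach only later rows make up. A row lasts 1/8 s, in which the tool goes at most 62.5 mm and 10.7 degrees, less where a joint would pass 70% of its speed; a pose out of reach is approached as far as the arm can. A call with a gripper value outside its range is refused whole. "claw" is the closure, from -1 (fully open) to 1 (shut), so that 0 is half open, set as the call begins (left out, the last holds). The fingers move at their own pace and stop on an object; "squeeze" is the grip in N (left out, the last holds). Time passes only in rows, so rows that repeat a pose let the fingers close. It gives the time, the measured TCP pose, the force, the opening and the grip force at its end, in the units of the state.
- get_obs(): the state, without advancing time (a new reading comes with each control period).
- camera(name): name is "scene" or "top" or "wrist"; returns a dict with "pixels" (420x560x3 uint8, blue, green, red), "range_z" (420x560 float32, m along the optical axis (not along the pixel's ray), 0 where there is no reading), "camera_matrix" (3x3 intrinsics, pixels), "extrinsics" (4x4, takes a point from world to camera coordinates). Camera axes: x right, y up, looking along -z (the intrinsics and any distortion apply to the point x, -y, -z); pixel columns grow to the right and rows downward; lengths in m; the calibration is good to about 2 mm. The wrist camera is an equidistant fisheye: a pixel r from the principal point sees the ray r / f radians off the axis. A picture is of the moment at which its call begins.
- hand_in(): hands the job in; it is judged then, once.
The state is a dict: "time": time; "q": joint angles; "joint_velocities": joint speeds; "joint_torque": joint torques, N m; "position": TCP position; "tool_rot": TCP orientation; "ft_force": force on the tool from outside, world axes, zero at the start; "moment": the same for the moment, N m; "grip_width": finger opening in m; "grip_force": force on a finger pad.
Only numpy, scipy, OpenCV 4.12 (cv2) and the standard library are available. Lean on these libraries where they do the work, as an engineer would, in place of code of your own. Each camera call takes 0.05 s, during which the arm holds its last target. There are 200 camera calls.

TASK

Unlatch the caddy with a quarter turn of its knob, lift the lid off and lay it flat where there is room, such as on the hob. Working from left to right, take each cake pillar out of the caddy and slide it down over the gauge dowel as far as it will go: stand the ones that go right down to the foot upright on the round cake board, and put the ones that stop part-way into the teal bowl. When the caddy is empty of pillars put its lid back on and latch it, and do not disturb the lemon, the salt shaker or the garlic on the way.

Things in the scene. Friction and masses are not known exactly. Their poses are not given: they have to be found in the camera images.
- caddy: white plastic box, fixed, 164 (x) x 216 (y) mm, 106 high, walls and floor 4. Origin: centre of underside; x away from the robot, y to its left (yaw to 0.2 rad). Pillars stand upright in a row along y, in 3 or 4 of four places (y 75, 25, -25, -75; x within 6). A teaspoon and a marker lie along the long walls, under 20 high. At mid-rim each long wall has a keeper 14 wide, standing 12 mm inwards (132 free between).
- lid: grey lift-off lid on the caddy, 178 (x) x 230 (y) mm, 20 high, 0.28 kg, carried by its knob. Origin: centre of the skirt's underside, 90 mm above the caddy's origin when on, axes as the caddy's; flat top at 20 mm. The skirt hangs 16 mm down outside the walls with 4 mm play. Laid down right way up it rests flat on its skirt. It fits either way round. With the latch shut it cannot be lifted off.
- latch (a joint): quarter-turn latch knob in the middle of the lid, in rad: 0 = shut (the cam bar under the lid lies along the caddy's x, under the two keepers), 1.57 = fully turned (bar along y, lid free). It turns anticlockwise seen from above, about the lid's z axis, 0.06 N m friction, stays where it is left. The lid is carried by this knob.
- latch_grip (a point): grasp point of the latch knob, on its axis: the grip is an upright black bar 58 mm long, 14 mm wide, that rises from 6 to 42 mm above the lid's top; the point lies 28 mm above the lid's top. The bar's long direction is this point's x axis: along the caddy's x at joint value 0, along y at 1.57.
- gauge: gauge: a 19 mm wooden dowel upright in the middle of a heavy steel foot 100 mm across and 14 mm high, 0.8 kg, standing loose on the worktop (it can be shoved). Origin at the centre of its underside, z up.
- gauge_foot (a point): where the dowel rises from the top of the foot, 14 mm above the gauge's origin. A pillar that fits goes down until its lower end is here; one that does not stops with its lower end 42 mm above.
- gauge_tip (a point): centre of the dowel's top end, 94 mm above the gauge's origin and 80 mm above the foot; the last 6 mm taper from 19 to 13 mm.
- cake_board: round silver cake board with a white top, 160 mm across, 12 mm thick, lying fixed on the hob (whose glass is 7 mm above the worktop, and free for 250 mm to the left of the board). Origin at the centre of its underside, z up; the top is 12 mm above it.
- bowl: teal mixing bowl, 232 mm across the rim, 101 mm high, fixed on the worktop; origin at the centre of its underside; the inside floor is flat out to about 45 mm from the centre, 2 mm above the origin, and the wall flares to the rim.
- lemon: a lemon, a bystander, 78 mm long, behind the bowl; origin at its underside at the start.
- shaker: a glass salt shaker, a bystander, 44 mm across, 90 mm tall, behind the gauge; origin at its underside.
- garlic: a bulb of garlic, a bystander, 50 mm, behind the caddy; origin at its underside.
- pillar_1: hollow white cake pillar, tube 36 mm outside, 85 long, bore 23 open at both ends, 45 g. Origin: axis at lower end; z along the axis, up at the start. Two makes look alike outside: one has a clear bore, the other an 11 mm neck 38 to 47 mm above the lower end that stops the dowel. Any pillar may be either; the dowel tells. If present, starts in the first place from the left in the caddy.
- pillar_2: hollow white cake pillar, tube 36 mm outside, 85 long, bore 23 open at both ends, 45 g. Origin: axis at lower end; z along the axis, up at the start. Two makes look alike outside: one has a clear bore, the other an 11 mm neck 38 to 47 mm above the lower end that stops the dowel. Any pillar may be either; the dowel tells. If present, starts in the first place from the left in the caddy.
- pillar_3: hollow white cake pillar, tube 36 mm outside, 85 long, bore 23 open at both ends, 45 g. Origin: axis at lower end; z along the axis, up at the start. Two makes look alike outside: one has a clear bore, the other an 11 mm neck 38 to 47 mm above the lower end that stops the dowel. Any pillar may be either; the dowel tells. If present, starts in the second place from the left in the caddy.
- pillar_4: hollow white cake pillar, tube 36 mm outside, 85 long, bore 23 open at both ends, 45 g. Origin: axis at lower end; z along the axis, up at the start. Two makes look alike outside: one has a clear bore, the other an 11 mm neck 38 to 47 mm above the lower end that stops the dowel. Any pillar may be either; the dowel tells. If present, starts in the second place from the left in the caddy.
- pillar_5: hollow white cake pillar, tube 36 mm outside, 85 long, bore 23 open at both ends, 45 g. Origin: axis at lower end; z along the axis, up at the start. Two makes look alike outside: one has a clear bore, the other an 11 mm neck 38 to 47 mm above the lower end that stops the dowel. Any pillar may be either; the dowel tells. If present, starts in the third place from the left in the caddy.
- pillar_6: hollow white cake pillar, tube 36 mm outside, 85 long, bore 23 open at both ends, 45 g. Origin: axis at lower end; z along the axis, up at the start. Two makes look alike outside: one has a clear bore, the other an 11 mm neck 38 to 47 mm above the lower end that stops the dowel. Any pillar may be either; the dowel tells. If present, starts in the third place from the left in the caddy.
- pillar_7: hollow white cake pillar, tube 36 mm outside, 85 long, bore 23 open at both ends, 45 g. Origin: axis at lower end; z along the axis, up at the start. Two makes look alike outside: one has a clear bore, the other an 11 mm neck 38 to 47 mm above the lower end that stops the dowel. Any pillar may be either; the dowel tells. If present, starts in the fourth place from the left in the caddy.
- pillar_8: hollow white cake pillar, tube 36 mm outside, 85 long, bore 23 open at both ends, 45 g. Origin: axis at lower end; z along the axis, up at the start. Two makes look alike outside: one has a clear bore, the other an 11 mm neck 38 to 47 mm above the lower end that stops the dowel. Any pillar may be either; the dowel tells. If present, starts in the fourth place from the left in the caddy.

How it is judged:
By the outcome, as a careful person would: the job done as asked, in the order asked, and still so for the second after the job is handed in, with the robot touching nothing.
Of pillar_1, pillar_2, pillar_3, pillar_4, pillar_5, pillar_6, pillar_7, pillar_8 only 3 to 4 are there at a start; the rules pass over those that are not, and their reading is None.
At some moment in a run one of gauge may be knocked a few centimetres aside while the robot is not near it.
It also fails if it takes over 210 s, if anything falls off the work surface, if the arm or the gripper's body presses on something with over 40 N, if the wrist force passes 120 N, or if a joint passes its speed limit or range.

## Working session

There is one attempt and no reset: what is moved stays moved. The work goes in short steps, Python scripts to look and compute and a tool call to move; the robot and the scene stay as the last step left them, time stands still between calls to the robot, and variables do not carry over. Pictures are saved under pics/ and viewed, at most 14 in all, crops included, and the job is handed in when it is done.

Besides the shell and the picture viewer there is one more tool, called in YAML: its name, and indented under it one key for each argument. move_arm: Moves the arm, as the interface text tells. Its arguments: {"type":"object","properties":{"commands":{"type":"array","items":{"type":"array","items":{"type":"array","items":{"type":"number"}}}},"claw":{"type":"number"},"squeeze":{"type":"number"}},"required":["commands"]}

```bash
ls; mkdir -p pics
cat > h.py <<'E'
from rig import *
import numpy as np, cv2
def pts(c):
    """world xyz per pixel for pinhole cams"""
    K=c["camera_matrix"];E=c["extrinsics"];z=c["range_z"]
    v,u=np.mgrid[0:z.shape[0],0:z.shape[1]]
    x=(u-K[0,2])/K[0,0]*z; y=(v-K[1,2])/K[1,1]*z
    P=np.stack([x,-y,-z],-1)
    return (P-E[:3,3])@E[:3,:3]
E
python3 - <<'E'
from h import *
for n in ("scene","top"):
    c=camera(n); cv2.imwrite(f"pics/{n}0.png",c["pixels"]); np.savez(f"{n}0.npz",**c)
    print(n,c["camera_matrix"],c["extrinsics"].round(3))
o=get_obs(); print(o)
E
```

```text
pics
scene [[436.03888581   0.         274.79879859]
 [  0.         436.03888581 210.8048839 ]
 [  0.           0.           1.        ]] [[-0.783 -0.622  0.004  0.342]
 [ 0.443 -0.553  0.706 -0.334]
 [-0.436  0.555  0.708 -0.781]
 [ 0.     0.     0.     1.   ]]
top [[526.3521162    0.         278.34868939]
 [  0.         526.3521162  205.44019413]
 [  0.           0.           1.        ]] [[-0.022 -1.    -0.01  -0.087]
 [ 0.995 -0.023  0.099 -0.541]
 [-0.099 -0.007  0.995 -1.242]
 [ 0.     0.     0.     1.   ]]
{'time': 0.1, 'q': array([-1.40252124e+00,  5.28369923e-01,  1.43377589e+00, -4.87365447e-06,
        1.18142024e+00, -1.78444697e-01]), 'joint_velocities': array([-2.31364878e-04,  1.89740485e-05, -4.65516644e-03,  2.13650148e-03,
        7.44076056e-05, -2.03654524e-03]), 'joint_torque': array([-7.50675281e-04, -4.40984559e+01, -1.77150965e+01,  6.34814962e-02,
        5.33353805e-02, -3.64891775e-05]), 'position': array([ 0.21239063, -0.58747305,  0.40387061]), 'tool_rot': array([ 9.85010131e-01,  1.72493675e-01,  2.76368988e-06, -9.86701025e-04]), 'ft_force': array([-1.45318555, -0.14996189,  0.23712795]), 'moment': array([0.01276965, 0.01645711, 0.05399874]), 'grip_force': 0.0, 'grip_width': 0.08697272456157362}
```

View pics/top0.png

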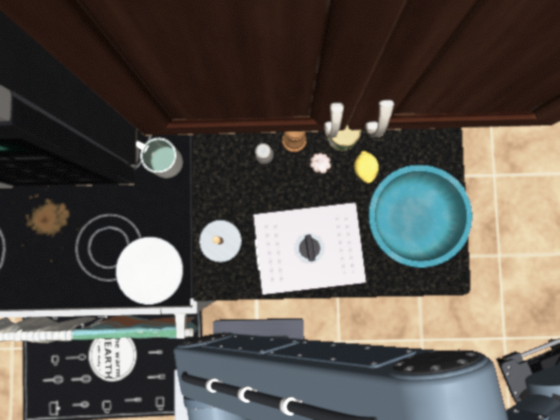

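View pics/scene0.png

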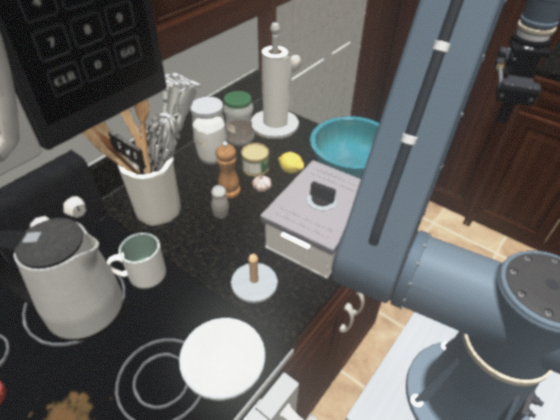

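The top view shows the lid (corners about 254,212 to 365,284; knob 310,248), the gauge (220,240), the board (150,270) and the bowl (420,216). The lemon is at 366,166, the shaker at 264,153 and the garlic at 320,162. The scene view agrees.

```bash
cat >> h.py <<'E'
def ray_plane(c,uv,zw):
    K=c["camera_matrix"];E=c["extrinsics"];uv=np.atleast_2d(uv).astype(float)
    d=np.stack([(uv[:,0]-K[0,2])/K[0,0],-(uv[:,1]-K[1,2])/K[1,1],-np.ones(len(uv))],1)@E[:3,:3]
    o=-E[:3,:3].T@E[:3,3]
    return o+d*((zw-o[2])/d[:,2])[:,None]
def circ(P): # circle centre through points
    A=np.c_[2*P[:,:2],np.ones(len(P))]; s=np.linalg.lstsq(A,(P[:,:2]**2).sum(1),rcond=None)[0]
    return s[:2],np.sqrt(s[2]+s[0]**2+s[1]**2)
def blob(m,uv):
    n,l=cv2.connectedComponents(m.astype(np.uint8)); b=(l==l[uv[1],uv[0]]).astype(np.uint8)
    return max(cv2.findContours(b,cv2.RETR_EXTERNAL,cv2.CHAIN_APPROX_NONE)[0],key=cv2.contourArea)
E
python3 - <<'E'
from h import *
c=dict(np.load("top0.npz"));W=pts(c);p=c["pixels"];hsv=cv2.cvtColor(p,cv2.COLOR_BGR2HSV)
for n,(u,v) in dict(lidtop=(280,230),lid2=(340,265),knob=(310,246),foot=(228,250),board=(150,270),bowlfloor=(415,215),hob=(70,280),lemon=(366,166),shaker=(264,153),garlic=(320,162),counter=(235,190)).items(): print(n,W[v,u].round(3),p[v,u])
x,y,z=W[...,0],W[...,1],W[...,2]
m=(p.min(2)>110)&(abs(z-0.11)<0.012); k=blob(m,(280,230)); r=cv2.minAreaRect(k)
q=cv2.boxPoints(r); Q=ray_plane(c,q,.11); print("lid",Q.round(4),Q.mean(0).round(4))
for a in range(4): d=Q[(a+1)%4]-Q[a]; print(np.linalg.norm(d).round(3),np.arctan2(d[1],d[0]).round(3))
k=blob((p.min(2)>100)&(abs(z-.014)<.01),(228,250))[:,0]; print("foot",circ(ray_plane(c,k,.014)))
k=blob((p.min(2)>150)&(abs(z-.019)<.01),(150,270))[:,0]; print("board",circ(ray_plane(c,k,.019)))
k=blob((hsv[...,0]>80)&(hsv[...,0]<105)&(hsv[...,1]>120),(415,215))[:,0]; print("bowl",circ(ray_plane(c,k,.101)))
t=(z>.07)&(z<.11)&(abs(x-.53)<.12)&(y>.02)&(y<.14); v,u=np.nonzero(t[200:290,195:245]); print("tip",[(a+195,b+200,W[b+200,a+195].round(3).tolist()) for a,b in zip(u,v)][:30])
kn=(z>.13)&(z<.17)&(p.max(2)<90); v,u=np.nonzero(kn[220:275,285:335]); Kp=np.c_[u+285,v+220].astype(np.int32)
r=cv2.minAreaRect(Kp); q=cv2.boxPoints(r);Q=ray_plane(c,q,.152); print("knob",Q.round(3),Q.mean(0))
E
```

```text
lidtop [ 0.475 -0.102  0.113] [240 238 242]
lid2 [ 0.394 -0.235  0.105] [240 238 242]
knob [ 0.437 -0.166  0.154] [83 80 82]
foot [0.434 0.024 0.018] [232 228 223]
board [0.391 0.212 0.019] [249 250 250]
bowlfloor [ 0.51  -0.433  0.002] [177 164 101]
hob [0.371 0.411 0.004] [23 21 20]
lemon [ 0.624 -0.309  0.057] [133 242 250]
shaker [ 0.656 -0.069  0.085] [224 225 225]
garlic [ 0.639 -0.201  0.046] [226 230 241]
counter [0.582 0.007 0.002] [34 40 43]
lid [[ 0.5115 -0.0431  0.11  ]
 [ 0.5329 -0.2747  0.11  ]
 [ 0.3558 -0.2885  0.11  ]
 [ 0.3347 -0.0604  0.11  ]] [ 0.4337 -0.1667  0.11  ]
0.233 -1.478
0.178 -3.064
0.229 1.663
0.178 0.097
foot (array([0.45753567, 0.04371391]), np.float64(0.04848397686522078))
board (array([0.3907795 , 0.21419168]), np.float64(0.07841027043888102))
bowl (array([ 0.55435008, -0.09887541]), np.float64(0.6418641837833555))
tip [(np.int64(214), np.int64(236), [0.466, 0.048, 0.09]), (np.int64(215), np.int64(236), [0.466, 0.046, 0.089]), (np.int64(216), np.int64(236), [0.465, 0.043, 0.094]), (np.int64(217), np.int64(236), [0.466, 0.041, 0.09]), (np.int64(218)
[... 849 characters left out ...]
36, 0.079]), (np.int64(212), np.int64(239), [0.459, 0.053, 0.093]), (np.int64(213), np.int64(239), [0.459, 0.05, 0.091]), (np.int64(214), np.int64(239), [0.459, 0.048, 0.096]), (np.int64(215), np.int64(239), [0.459, 0.045, 0.095]), (np.int64(216), np.int64(239), [0.459, 0.043, 0.094]), (np.int64(217), np.int64(239), [0.459, 0.041, 0.091]), (np.int64(218), np.int64(239), [0.459, 0.039, 0.093]), (np.int64(219), np.int64(239), [0.459, 0.037, 0.092]), (np.int64(220), np.int64(239), [0.459, 0.035, 0.085]), (np.int64(212), np.int64(240), [0.457, 0.053, 0.09])]
knob [[ 0.458 -0.155  0.152]
 [ 0.46  -0.169  0.152]
 [ 0.41  -0.176  0.152]
 [ 0.408 -0.162  0.152]] [ 0.43385243 -0.16557153  0.152     ]
```

```bash
cat >> h.py <<'E'
from scipy.spatial.transform import Rotation as R
def rel(*tg):
    """tg: (x,y,z of grasp point, a = heading of tool x) -> rows in tool axes of now"""
    o=get_obs(); T=R.from_quat(o["tool_rot"]); x=T.apply([1,0,0]); a0=np.arctan2(x[1],x[0])
    print("t",round(o["time"],2),"gp",(o["position"]+T.apply([0,0,.164])).round(4),"a",a0.round(3),"tilt",T.apply([0,0,1]).round(4)[:2],"F",o["ft_force"].round(1),"w",round(o["grip_width"],4),round(o["grip_force"],1))
    for X,Y,Z,a in tg:
        D=R.from_euler("z",a)*R.from_quat([1,0,0,0])
        d=T.inv().apply(np.array([X,Y,Z])-D.apply([0,0,.164])-o["position"])/.04
        print("row",d.round(2).tolist(),(T.inv()*D).as_rotvec().round(3).tolist(), "rows>=",round(np.linalg.norm(d)*40/62.5,1))
E
python3 - <<'E'
from h import *
c=dict(np.load("top0.npz"));W=pts(c);p=c["pixels"];hsv=cv2.cvtColor(p,cv2.COLOR_BGR2HSV)
m=((hsv[...,0]>85)&(hsv[...,0]<105)&(hsv[...,1]>110)).astype(np.uint8); m[:, :350]=0; m[300:]=0
k=max(cv2.findContours(m,0,cv2.CHAIN_APPROX_NONE)[0],key=cv2.contourArea)[:,0]
print("bowl",circ(ray_plane(c,k,.101)))
x,y,z=W[...,0],W[...,1],W[...,2]
for X in np.arange(.28,.75,.04):
    print(X.round(2),[ (lambda s: round(float(z[s].max()),3) if s.any() else None)((abs(x-X)<.02)&(abs(y-Y)<.02)&(z!=0)&(c["range_z"]>0)) for Y in np.arange(.26,.62,.04)])
rel((.434,-.167,.22,.09),(.434,-.167,.138,.09))
E
```

```text
bowl (array([ 0.50103564, -0.41699382]), np.float64(0.11390706022839113))
0.28 [0.012, 0.011, 0.007, 0.012, 0.012, 0.011, 0.013, 0.008, 0.009]
0.32 [0.023, 0.01, 0.013, 0.011, 0.011, 0.012, 0.011, 0.013, 0.011]
0.36 [0.024, 0.022, 0.017, 0.011, 0.013, 0.013, 0.01, 0.011, 0.01]
0.4 [0.026, 0.024, 0.013, 0.013, 0.011, 0.012, 0.011, 0.011, 0.011]
0.44 [0.025, 0.019, 0.014, 0.016, 0.014, 0.014, 0.013, 0.011, 0.014]
0.48 [0.022, 0.015, 0.016, 0.017, 0.015, 0.013, 0.011, 0.012, 0.014]
0.52 [0.647, 0.571, 0.492, 0.015, 0.012, 0.015, 0.011, 0.013, 0.01]
0.56 [0.012, 0.012, 0.011, 0.011, 0.014, 0.014, 0.014, 0.013, 0.011]
0.6 [0.011, 0.011, 0.012, 0.01, 0.012, 0.013, 0.013, 0.012, 0.011]
0.64 [0.496, 0.494, None, None, None, None, None, None, None]
0.68 [0.491, 0.512, None, None, None, None, None, None, None]
0.72 [0.023, None, None, None, None, None, None, None, None]
t 0.1 gp [ 0.2123 -0.5872  0.2399] a 0.347 tilt [-0.0003  0.0019] F [-1.5 -0.1  0.2] w 0.087 0.0
row [8.78, -8.0, 0.52] [-0.002, -0.0, 0.257] rows>= 7.6
row [8.78, -8.0, 2.57] [-0.002, -0.0, 0.257] rows>= 7.8
```

move_arm:
  commands:
    - [[8.78,-8.0,0.5,0,0,0.257],[8.78,-8.0,0.5,0,0,0.257],[8.78,-8.0,0.5,0,0,0.257],[8.78,-8.0,0.5,0,0,0.257],[8.78,-8.0,0.5,0,0,0.257],[8.78,-8.0,0.5,0,0,0.257],[8.78,-8.0,0.5,0,0,0.257],[8.78,-8.0,0.5,0,0,0.257],[8.78,-8.0,0.5,0,0,0.257],[8.78,-8.0,0.5,0,0,0.257],[8.78,-8.0,0.5,0,0,0.257]]
  claw: -0.2

```text
time: 1.48
position: [0.4337, -0.1686, 0.3847]
tool_rot: [0.999, 0.044, 0.0, 0.0]
ft_force: [0.2, -0.7, -0.7]
grip_width: 0.0526
grip_force: 0.0
```

Run:
```python
from h import *
rel((.434,-.166,.138,.09))
c=camera("wrist"); cv2.imwrite("pics/w1.png",c["pixels"]); np.savez("w1.npz",**c); print(c["camera_matrix"],c["extrinsics"].round(3)); print((-c["extrinsics"][:3,:3].T@c["extrinsics"][:3,3]).round(3))
```

```text
t 1.48 gp [ 0.4337 -0.1687  0.2207] a 0.088 tilt [ 0.     -0.0003] F [ 0.2 -0.7 -0.7] w 0.0526 0.0
row [0.01, -0.07, 2.07] [0.0, 0.0, -0.002] rows>= 1.3
[[325.1922621    0.         281.26828112]
 [  0.         325.1922621  210.03426222]
 [  0.           0.           1.        ]] [[ 0.087 -0.996  0.    -0.205]
 [ 0.96   0.084 -0.266 -0.375]
 [ 0.265  0.023  0.964 -0.482]
 [ 0.     0.     0.     1.   ]]
[ 0.506 -0.162  0.365]
```

View pics/w1.png

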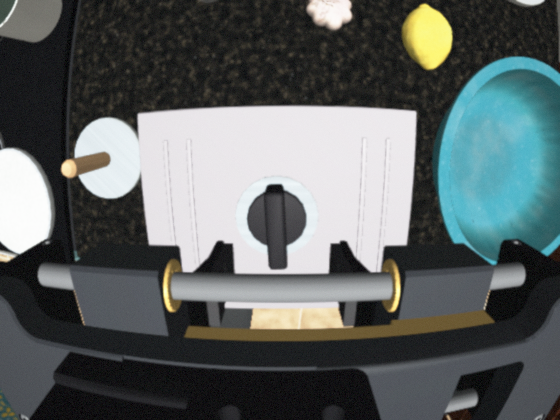

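move_arm:
  commands:
    - [[0,-0.08,1.2,0,0,0],[0,-0.08,2.07,0,0,0],[0,-0.08,2.07,0,0,0],[0,-0.08,2.07,0,0,0]]

```text
time: 2.02
position: [0.434, -0.1651, 0.3027]
tool_rot: [0.999, 0.044, 0.001, 0.0]
ft_force: [0.5, -1.1, 0.9]
grip_width: 0.0522
grip_force: 0.0
```

move_arm:
  commands:
    - [[0,0,0,0,0,0],[0,0,0,0,0,0],[0,0,0,0,0,0],[0,0,0,0,0,0],[0,0,0,0,0,0]]
  claw: 1
  squeeze: 25

```text
time: 2.65
position: [0.434, -0.1643, 0.303]
tool_rot: [0.999, 0.045, 0.001, 0.001]
ft_force: [0.1, 0.9, 6.2]
grip_width: 0.0138
grip_force: 27.0
```

move_arm:
  commands:
    - [[0,0,0,0,0,-0.16],[0,0,0,0,0,-0.32],[0,0,0,0,0,-0.48],[0,0,0,0,0,-0.64],[0,0,0,0,0,-0.8],[0,0,0,0,0,-0.96],[0,0,0,0,0,-1.12],[0,0,0,0,0,-1.28],[0,0,0,0,0,-1.44],[0,0,0,0,0,-1.57],[0,0,0,0,0,-1.57],[0,0,0,0,0,-1.57]]

```text
time: 4.15
position: [0.4315, -0.1621, 0.303]
tool_rot: [0.675, 0.738, -0.0, -0.004]
ft_force: [-6.4, 5.8, 15.3]
grip_width: 0.0135
grip_force: 30.2
```

Run:
```python
from h import *
rel((.434,-.166,.188,1.66),(.434,-.166,.27,1.66))
```

```text
t 4.15 gp [ 0.4305 -0.1613  0.139 ] a 1.66 tilt [-0.0062  0.005 ] F [-6.4  5.8 15.3] w 0.0135 30.2
row [-0.09, 0.05, -1.23] [-0.006, -0.005, 0.0] rows>= 0.8
row [-0.08, 0.03, -3.28] [-0.006, -0.005, 0.0] rows>= 2.1
```

move_arm:
  commands:
    - [[0,0,-0.5,0,0,0],[0,0,-1.0,0,0,0],[0,0,-2.0,0,0,0],[0,0,-3.3,0,0,0],[0,0,-3.3,0,0,0]]

```text
time: 4.78
position: [0.4345, -0.1646, 0.4376]
tool_rot: [0.675, 0.738, 0.001, 0.005]
ft_force: [0.6, 0.1, -3.9]
grip_width: 0.0139
grip_force: 27.9
```

Run:
```python
from h import *
rel((.42,.425,.27,1.66),(.42,.425,.09,1.66),(.42,.425,.06,1.66))
```

```text
t 4.78 gp [ 0.4358 -0.1655  0.2736] a 1.66 tilt [ 0.0079 -0.0056] F [ 0.6  0.1 -3.9] w 0.0139 27.9
row [14.71, 0.96, 0.0] [0.007, 0.006, 0.0] rows>= 9.4
row [14.74, 0.92, 4.5] [0.007, 0.006, 0.0] rows>= 9.9
row [14.75, 0.92, 5.25] [0.007, 0.006, 0.0] rows>= 10.0
```

move_arm:
  commands:
    - [[1.4,0.1,0,0,0,0],[2.8,0.2,0,0,0,0],[4.2,0.3,0,0,0,0],[5.6,0.4,0,0,0,0],[7.0,0.5,0,0,0,0],[8.4,0.55,0,0,0,0],[9.8,0.65,0,0,0,0],[11.2,0.75,0,0,0,0],[12.6,0.85,0,0,0,0],[13.8,0.95,0,0.003,0.003,0],[14.7,0.95,0,0.005,0.005,0],[14.7,0.95,0,0.005,0.005,0]]

```text
time: 6.28
position: [0.4182, 0.4268, 0.4317]
tool_rot: [0.674, 0.739, -0.002, -0.004]
ft_force: [0.3, -1.3, -3.5]
grip_width: 0.0137
grip_force: 28.0
```

Run:
```python
from h import *
rel((.42,.425,.07,1.66),(.42,.425,.055,1.66))
c=camera("scene"); cv2.imwrite("pics/s2.png",c["pixels"])
```

```text
t 6.28 gp [0.4169 0.4273 0.2677] a 1.663 tilt [-0.008   0.0032] F [ 0.3 -1.3 -3.5] w 0.0137 28.0
row [-0.07, 0.08, 4.94] [-0.008, -0.004, 0.003] rows>= 3.2
row [-0.07, 0.08, 5.32] [-0.008, -0.004, 0.003] rows>= 3.4
```

View pics/s2.png

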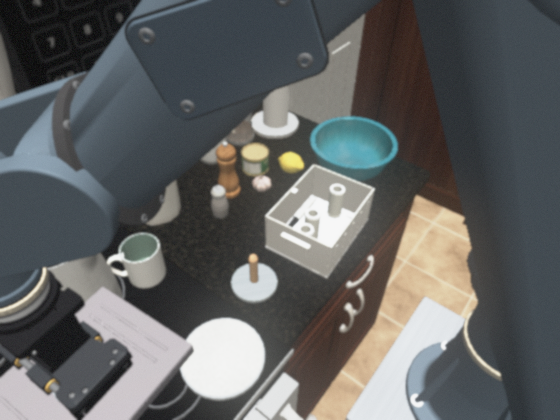

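The caddy is open, with three pillars visible at about 307,230, 312,215 and 337,190. The lid is held over the free hob at about 90,365.

move_arm:
  commands:
    - [[0,0,1.3,-0.004,-0.002,0],[-0.05,0.05,2.6,-0.008,-0.004,0],[-0.05,0.05,3.9,-0.008,-0.004,0],[-0.05,0.05,4.6,-0.008,-0.004,0],[-0.05,0.05,5.0,-0.008,-0.004,0],[-0.05,0.05,5.25,-0.008,-0.004,0],[-0.05,0.05,5.32,-0.008,-0.004,0],[-0.05,0.05,5.32,-0.008,-0.004,0]]

```text
time: 7.32
position: [0.4206, 0.4241, 0.222]
tool_rot: [0.675, 0.738, 0.002, 0.001]
ft_force: [-1.2, -0.6, -2.2]
grip_width: 0.0138
grip_force: 28.0
```

move_arm:
  commands:
    - [[0,0,0,0,0,0],[0,0,0,0,0,0],[0,0,0,0,0,0],[0,0,-1,0,0,0],[0,0,-2.5,0,0,0],[0,0,-4,0,0,0],[0,0,-4,0,0,0]]
  claw: -0.2

```text
time: 8.2
position: [0.421, 0.4248, 0.3872]
tool_rot: [0.675, 0.738, 0.008, 0.002]
ft_force: [0.6, -0.8, -0.5]
grip_width: 0.0523
grip_force: 0.0
```

Run:
```python
from h import *
rel((.43,-.10,.215,1.66),(.43,-.09,.075,1.66))
c=camera("top"); cv2.imwrite("pics/t3.png",c["pixels"]); np.savez("t3.npz",**c)
```

```text
t 8.2 gp [0.4232 0.4262 0.2232] a 1.66 tilt [0.0137 0.0088] F [ 0.6 -0.8 -0.5] w 0.0523 0.0
row [-13.09, -0.95, 0.09] [0.014, -0.008, 0.0] rows>= 8.4
row [-12.87, -0.97, 3.59] [0.014, -0.008, 0.0] rows>= 8.6
```

View pics/t3.png

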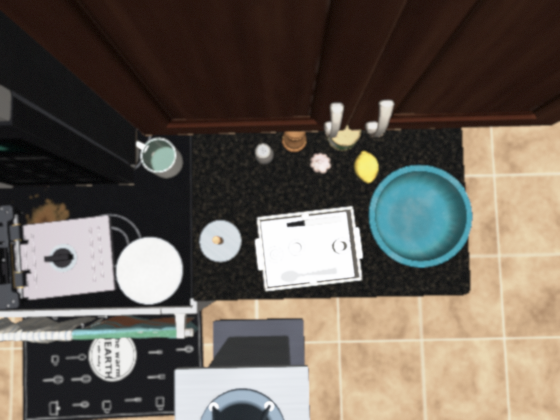

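The lid lies flat at about 68,258, left of the board. The caddy is open, with a marker along the back wall (297,223) and a spoon along the front (310,273). Pillar mouths show at about 338,246 and, faintly, 297,246; I'll find them by height.

Run:
```python
from h import *
c=dict(np.load("t3.npz"));W=pts(c);p=c["pixels"]
x,y,z=W[...,0],W[...,1],W[...,2]
# caddy frame
t=.09; C=np.array([.434,-.1665]); dx,dy=x-C[0],y-C[1]; cx=dx*np.cos(t)+dy*np.sin(t); cy=-dx*np.sin(t)+dy*np.cos(t)
m=(abs(cx)<.07)&(abs(cy)<.1)&(z>.05)
n,l,s,ce=cv2.connectedComponentsWithStats(m.astype(np.uint8))
for i in range(1,n):
    if s[i,4]>8: b=l==i; print(s[i],ce[i].round(1),np.median(z[b]).round(3),"world",ray_plane(c,ce[i],.089)[0].round(4),"caddy",np.median(cx[b]).round(3),np.median(cy[b]).round(3))
rim=(abs(z-.106)<.012)&(abs(cx)<.11)&(abs(cy)<.13)&(p.min(2)>90); k=np.argwhere(rim)[:,::-1].astype(np.int32)
q=cv2.boxPoints(cv2.minAreaRect(k)); Q=ray_plane(c,q,.106); print(Q.round(4),Q.mean(0))
crop=cv2.resize(p[200:295,245:370],None,fx=5,fy=5,interpolation=cv2.INTER_CUBIC); cv2.imwrite("pics/t3c.png",cv2.convertScaleAbs(crop,alpha=1.6,beta=-150))
zc=cv2.resize((np.clip(z[200:295,245:370],0,.12)/.12*255).astype(np.uint8),None,fx=5,fy=5); cv2.imwrite("pics/t3z.png",zc)
```

```text
[303 216   6   4  14] [305.2 217.6] 0.104 world [ 0.5029 -0.1605  0.089 ] caddy 0.068 0.001
[333 237  18  17 162] [341.5 245.5] 0.087 world [ 0.4377 -0.2411  0.089 ] caddy -0.003 -0.075
[289 239  16  17 141] [296.7 246.8] 0.088 world [ 0.4369 -0.1393  0.089 ] caddy 0.005 0.026
[267 246  16  17 167] [274.7 254.3] 0.087 world [ 0.4212 -0.089   0.089 ] caddy -0.006 0.078
[310 278   6   2   9] [312.  278.3] 0.104 world [ 0.3652 -0.1721  0.089 ] caddy -0.068 0.001
[[ 0.5047 -0.0507  0.106 ]
 [ 0.5249 -0.268   0.106 ]
 [ 0.3617 -0.2808  0.106 ]
 [ 0.3419 -0.0665  0.106 ]] [ 0.43331636 -0.16649522  0.106     ]
```

View pics/t3c.png

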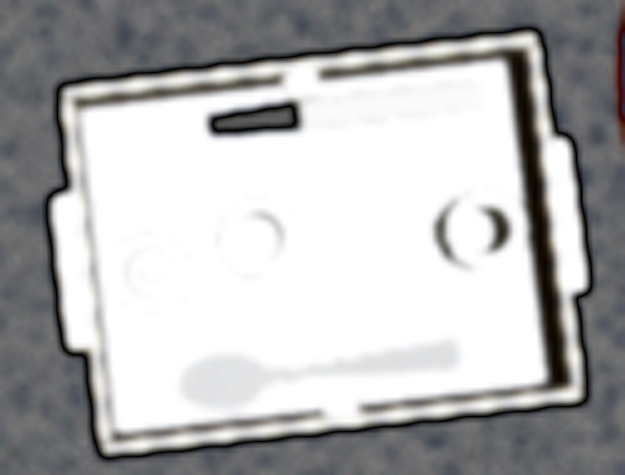

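The enlarged crop shows pillar mouths at places 1 (155,270), 2 (250,237) and 4 (472,230), with place 3 empty. So there are three pillars.

move_arm:
  commands:
    - [[-1.4,-0.1,0,0.005,-0.003,0],[-2.8,-0.25,0,0.01,-0.006,0],[-4.2,-0.4,0,0.014,-0.008,0],[-5.6,-0.5,0,0.014,-0.008,0],[-7.0,-0.6,0,0.014,-0.008,0],[-8.4,-0.7,0,0.014,-0.008,0],[-9.8,-0.8,0,0.014,-0.008,0],[-11.2,-0.95,0,0.014,-0.008,0],[-12.6,-1.15,0.4,0.014,-0.008,0],[-12.85,-1.18,0.6,0.014,-0.008,0],[-12.85,-1.18,0.6,0.014,-0.008,0],[-12.85,-1.18,0.6,0.014,-0.008,0]]
  claw: -0.4

```text
time: 9.75
position: [0.4182, -0.0911, 0.3561]
tool_rot: [0.674, 0.738, -0.007, -0.002]
ft_force: [1.0, -0.6, 0.8]
grip_width: 0.0606
grip_force: 0.0
```

```bash
cat >> h.py <<'E'
def wray(c,uv,zw):
    """wrist fisheye: cast pixels on plane z=zw"""
    K=c["camera_matrix"];E=c["extrinsics"];uv=np.atleast_2d(uv).astype(float)
    q=np.c_[uv[:,0]-K[0,2],uv[:,1]-K[1,2]]/K[0,0]; r=np.linalg.norm(q,axis=1)+1e-9; s=np.sin(r)/r
    d=np.c_[q[:,0]*s,-q[:,1]*s,-np.cos(r)]@E[:3,:3]; o=-E[:3,:3].T@E[:3,3]
    return o+d*((zw-o[2])/d[:,2])[:,None]
def wpts(c):
    K=c["camera_matrix"];E=c["extrinsics"];z=c["range_z"]; v,u=np.mgrid[0:420,0:560]
    q=np.stack([u-K[0,2],v-K[1,2]],-1)/K[0,0]; r=np.linalg.norm(q,axis=-1)+1e-9; t=np.tan(np.minimum(r,1.5))/r
    return (np.stack([q[...,0]*t*z,-q[...,1]*t*z,-z],-1)-E[:3,3])@E[:3,:3]
E
python3 - <<'E'
from h import *
rel((.421,-.0905,.2,1.66),(.421,-.0905,.075,1.66))
c=camera("wrist"); cv2.imwrite("pics/w4.png",c["pixels"]); np.savez("w4.npz",**c)
W=wpts(c); x,y,z=W[...,0],W[...,1],W[...,2]
m=(abs(z-.089)<.008)&(c["range_z"]>0)&(abs(x-.43)<.05)&(y<-.06)&(y>-.27)
n,l,s,ce=cv2.connectedComponentsWithStats(m.astype(np.uint8))
for i in range(1,n):
    if s[i,4]>40:
        b=(l==i); k=max(cv2.findContours(b.astype(np.uint8),0,1)[0],key=cv2.contourArea)[:,0]; print(s[i],wray(c,ce[i],.089).round(4),circ(wray(c,cv2.convexHull(k)[:,0],.089)))
E
```

```text
t 9.75 gp [ 0.4163 -0.0922  0.1921] a 1.661 tilt [-0.0119 -0.0068] F [ 1.  -0.6  0.8] w 0.0606 0.0
row [0.01, 0.07, -0.2] [-0.013, 0.006, 0.001] rows>= 0.1
row [0.02, 0.11, 2.93] [-0.013, 0.006, 0.001] rows>= 1.9
[ 264  185   46   46 1108] [[ 0.4182 -0.0855  0.089 ]] (array([ 0.41821932, -0.08585961]), np.float64(0.018366156747914374))
[277 244  43  30 678] [[ 0.432  -0.1278  0.089 ]] (array([ 0.43262947, -0.13325606]), np.float64(0.017981585714145286))
```

View pics/w4.png

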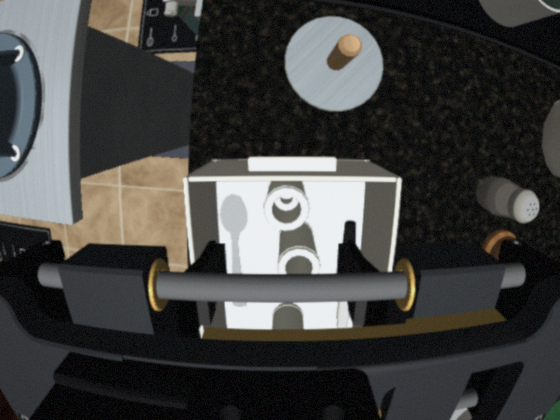

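The wrist view shows pillar 1 at 287,207, pillar 2 at 298,265 and pillar 4 at 288,318. The gauge is at 335,60. Residual tilt biases this view, so I'll level the tool and re-measure.

move_arm:
  commands:
    - [[0,0.1,0.5,-0.013,0.006,0],[0,0.1,1.0,-0.013,0.006,0],[0,0.1,1.0,-0.013,0.006,0],[0,0.1,1.0,-0.013,0.006,0],[0,0.1,1.0,-0.013,0.006,0]]

```text
time: 10.42
position: [0.4224, -0.0921, 0.3172]
tool_rot: [0.675, 0.738, 0.001, 0.002]
ft_force: [-0.3, 0.1, -0.1]
grip_width: 0.0612
grip_force: 0.0
```

```bash
cat >> h.py <<'E'
def tops(c,z0,x0,x1,y0,y1,tol=.008):
    W=wpts(c); x,y,z=W[...,0],W[...,1],W[...,2]
    m=(abs(z-z0)<tol)&(c["range_z"]>0)&(x>x0)&(x<x1)&(y>y0)&(y<y1)
    n,l,s,ce=cv2.connectedComponentsWithStats(m.astype(np.uint8))
    for i in range(1,n):
        if s[i,4]>40:
            k=max(cv2.findContours((l==i).astype(np.uint8),0,1)[0],key=cv2.contourArea)[:,0]; C,r=circ(wray(c,cv2.convexHull(k)[:,0],z0)); print(s[i],C.round(4),r.round(4))
E
python3 - <<'E'
from h import *
rel((.421,-.0905,.075,1.66))
c=camera("wrist"); tops(c,.089,.38,.48,-.27,-.06)
W=wpts(c);z=W[...,2];m=(z>.098)&(z<.112)&(W[...,1]>-.1)&(W[...,0]<.6)&(c["range_z"]>0)
print(W[m][:,1].max(),W[m][:,0].min(),W[m][:,0].max())
E
```

```text
t 10.43 gp [ 0.423  -0.0924  0.1532] a 1.66 tilt [ 0.0037 -0.0016] F [-0.3  0.1 -0.1] w 0.0612 0.0
row [0.05, -0.04, 1.96] [0.004, 0.002, 0.0] rows>= 1.3
[218 179  14   5  45] [ 0.383  -0.0603] 0.0036
[ 248  196   55   52 1484] [ 0.4183 -0.0854] 0.0181
[270 264  40  10 291] [ 0.4327 -0.1317] 0.0166
[272 303  36   7 173] [ 0.4332 -0.1351] 0.0185
-0.0494635528006406 0.339372876739825 0.5047757264414816
```

move_arm:
  commands:
    - [[0.1,-0.05,0.7,0,0,0],[0.1,-0.05,1.4,0,0,0],[0.1,-0.05,1.96,0,0,0],[0.1,-0.05,1.96,0,0,0],[0.1,-0.05,1.96,0,0,0]]

```text
time: 11.1
position: [0.4202, -0.0887, 0.2387]
tool_rot: [0.675, 0.738, 0.001, 0.002]
ft_force: [1.1, -0.1, -0.4]
grip_width: 0.0606
grip_force: 0.0
```

move_arm:
  commands:
    - [[0,0,0,0,0,0],[0,0,0,0,0,0],[0,0,0,0,0,0],[0,0,0,0,0,0],[0,0,0,0,0,0]]
  claw: 1
  squeeze: 12

```text
time: 11.72
position: [0.42, -0.0886, 0.2382]
tool_rot: [0.675, 0.738, 0.0, 0.001]
ft_force: [0.6, -1.1, 3.3]
grip_width: 0.0359
grip_force: 12.0
```

move_arm:
  commands:
    - [[0,0,-0.7,0,0,0],[0,0,-1.9,0,0,0],[0,0,-3.1,0,0,0],[0,0,-3.5,0,0,0],[0,0,-3.5,0,0,0],[0,0,-3.5,0,0,0]]

```text
time: 12.48
position: [0.4192, -0.0883, 0.3771]
tool_rot: [0.675, 0.738, 0.0, 0.0]
ft_force: [-0.7, 0.0, -0.9]
grip_width: 0.0359
grip_force: 12.0
```

Run:
```python
from h import *
rel((.459,.044,.2,1.66))
c=camera("wrist"); cv2.imwrite("pics/w5.png",c["pixels"]);
o=get_obs(); tops(c,o["position"][2]-.164+.014,.38,.48,-.15,-.03,.01)
tops(c,.094,.4,.52,-.02,.1)
c=camera("top");W=pts(c);x,y,z=W[...,0],W[...,1],W[...,2];p=c["pixels"]
m=(z>.083)&(z<.1)&(abs(x-.46)<.06)&(abs(y-.04)<.06);print(np.argwhere(m).shape,np.argwhere(m).mean(0),W[m].mean(0))
```

```text
t 12.47 gp [ 0.4192 -0.0883  0.2131] a 1.66 tilt [0.0002 0.0002] F [-0.7  0.  -0.9] w 0.0359 12.0
row [3.21, 1.28, 0.33] [0.0, -0.0, -0.0] rows>= 2.2
[ 211  241  142   33 2362] [ 0.4194 -0.0933] 0.0301
[251 303  63  15 651] [ 0.4193 -0.0871] 0.017
[327  45  23  22 379] [0.4536 0.0449] 0.0092
(57, 2) [239.52631579 215.92982456] [0.45752828 0.04384243 0.09104968]
```

View pics/w5.png

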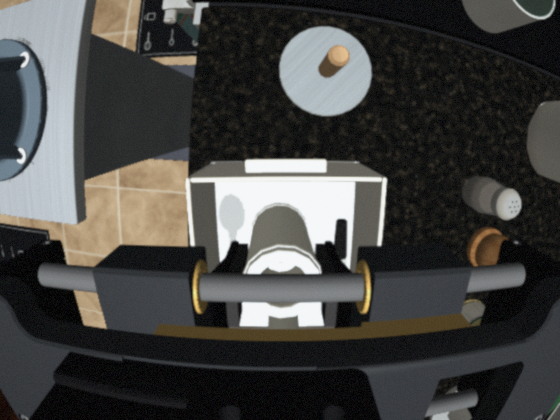

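The pillar is held upright between the fingers (283,265), and the gauge stands at 335,60.

Run:
```python
from h import *
p=cv2.imread("pics/w5.png"); c=camera("wrist")
print(p[236:262,283].sum(1)//3); print(p[236:262,275].sum(1)//3)
for r in (242,244,246): print(r,wray(c,(283,r),.227))
rel((.4575,.0437,.2,1.66),(.4575,.0437,.176,1.66))
```

```text
[104 100 107 103 102 103 103 110 138 188 210 172 124 127 171 229 244 246
 246 246 246 246 246 246 246 246]
[106 105 107 108 106 106 106 110 132 179 220 204 154 127 157 209 239 245
 246 247 246 247 247 246 246 246]
242 [[ 0.41774279 -0.06514592  0.227     ]]
244 [[ 0.41782543 -0.06606287  0.227     ]]
246 [[ 0.41790848 -0.06698425  0.227     ]]
t 12.62 gp [ 0.4193 -0.0883  0.2129] a 1.66 tilt [-0.0006  0.0006] F [ 0.3 -0.1  0.1] w 0.036 12.0
row [3.2, 1.24, 0.32] [-0.001, -0.001, -0.0] rows>= 2.2
row [3.2, 1.24, 0.92] [-0.001, -0.001, -0.0] rows>= 2.3
```

move_arm:
  commands:
    - [[1.5,0.6,0,0,0,0],[3.0,1.24,0.2,0,0,0],[3.16,1.24,0.9,0,0,0],[3.16,1.24,0.9,0,0,0],[3.16,1.24,0.9,0,0,0],[3.16,1.24,0.9,0,0,0]]

```text
time: 13.38
position: [0.4582, 0.0408, 0.3427]
tool_rot: [0.676, 0.737, 0.001, 0.002]
ft_force: [-0.1, -0.2, 0.0]
grip_width: 0.0361
grip_force: 12.0
```

Run:
```python
from h import *
rel((.4575,.042,.145,1.66),(.4575,.042,.0845,1.66))
c=camera("scene"); p=c["pixels"]; cv2.imwrite("pics/s6.png",cv2.resize(p[180:330,180:330],None,fx=4,fy=4,interpolation=2))
```

```text
t 13.38 gp [0.4588 0.0406 0.1787] a 1.658 tilt [ 0.0034 -0.0011] F [-0.1 -0.2  0. ] w 0.0361 12.0
row [0.03, -0.02, 0.84] [0.003, 0.001, -0.002] rows>= 0.5
row [0.03, -0.02, 2.35] [0.003, 0.001, -0.002] rows>= 1.5
```

View pics/s6.png

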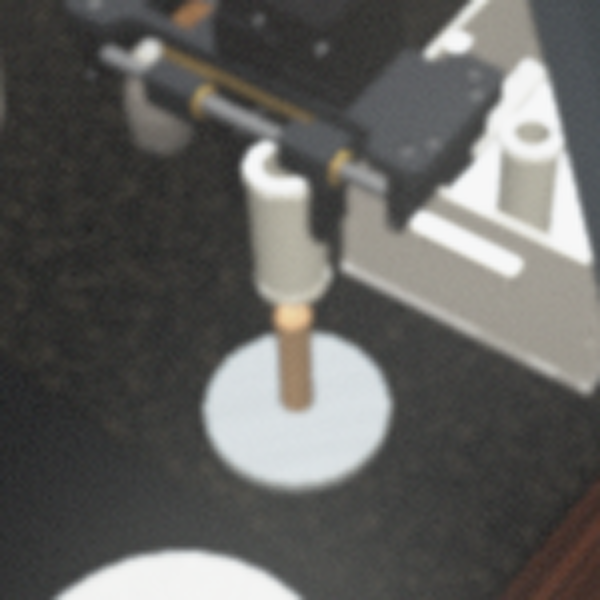

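The pillar's lower end (291,285) sits in line above the dowel tip (294,315), so I'll lower it.

move_arm:
  commands:
    - [[0.03,0,0.25,0,0,0],[0.03,0,0.5,0,0,0],[0.03,0,0.7,0,0,0],[0.03,0,0.9,0,0,0],[0.03,0,1.05,0,0,0],[0.03,0,1.2,0,0,0],[0.03,0,1.2,0,0,0],[0.03,0,1.2,0,0,0]]

```text
time: 14.42
position: [0.4575, 0.0431, 0.2938]
tool_rot: [0.675, 0.738, 0.0, 0.0]
ft_force: [-2.5, 0.5, -2.1]
grip_width: 0.0361
grip_force: 12.0
```

move_arm:
  commands:
    - [[0,0,0.1,0,0,0],[0,0,0.2,0,0,0],[0,0,0.25,0,0,0],[0,0,0.25,0,0,0],[0,0,0.25,0,0,0]]

```text
time: 15.05
position: [0.4574, 0.0427, 0.2854]
tool_rot: [0.674, 0.738, -0.0, 0.001]
ft_force: [-5.6, -0.9, 14.5]
grip_width: 0.0355
grip_force: 12.1
```

Force of 14.5 N at the neck depth. I'll release it to make sure it isn't a jam.

move_arm:
  commands:
    - [[0,0,0,0,0,0],[0,0,0,0,0,0],[0,0,0,0,0,0],[0,0,0,0,0,0],[0,0,0,0,0,0]]
  claw: -0.1

```text
time: 15.68
position: [0.458, 0.0429, 0.2839]
tool_rot: [0.675, 0.738, 0.0, 0.001]
ft_force: [-0.8, 0.0, -0.9]
grip_width: 0.0479
grip_force: 0.0
```

```bash
cat >> h.py <<'E'
def heights(c,X,Y,r=.03):
    W=wpts(c) ; m=(c["range_z"]>0)&(np.hypot(W[...,0]-X,W[...,1]-Y)<r)
    h,e=np.histogram(W[m][:,2],bins=np.arange(0,.2,.006)); print({round(float(b),3):int(n) for b,n in zip(e,h) if n>15})
E
python3 - <<'E'
from h import *
c=camera("wrist"); heights(c,.4575,.043); cv2.imwrite("pics/w7.png",c["pixels"]); rel((.4575,.043,.127,1.66))
c=camera("scene");W=pts(c);x,y,z=W[...,0],W[...,1],W[...,2];m=(np.hypot(x-.4575,y-.0437)<.022)&(c["range_z"]>0)
h,e=np.histogram(z[m],bins=np.arange(0,.2,.006)); print({round(float(b),3):int(n) for b,n in zip(e,h) if n>3})
E
```

```text
{0.012: 2000, 0.06: 182, 0.066: 163, 0.072: 176, 0.078: 170, 0.084: 202, 0.09: 219, 0.096: 258, 0.102: 411, 0.108: 430, 0.114: 482, 0.12: 527, 0.126: 601, 0.132: 868, 0.138: 1745, 0.144: 113, 0.15: 705, 0.156: 198, 0.162: 159, 0.168: 93, 0.174: 16, 0.186: 688, 0.192: 212}
t 15.72 gp [0.4583 0.0428 0.1199] a 1.66 tilt [ 0.0021 -0.0008] F [-0.5 -0.3  0.2] w 0.0478 0.0
row [0.0, -0.01, -0.18] [0.002, 0.001, -0.0] rows>= 0.1
{0.006: 4, 0.012: 156, 0.018: 15, 0.024: 16, 0.03: 13, 0.036: 13, 0.042: 7, 0.06: 10, 0.066: 22, 0.072: 27, 0.078: 28, 0.084: 29, 0.09: 26, 0.096: 34, 0.102: 27, 0.108: 39, 0.114: 37, 0.12: 43, 0.126: 34, 0.132: 27, 0.138: 59}
```

The top is at 0.141, so the lower end stopped about 42 mm above the foot: this is a necked pillar for the bowl. I'll grip it again a little higher.

move_arm:
  commands:
    - [[0,0,-0.18,0,0,0],[0,0,-0.18,0,0,0],[0,0,-0.18,0,0,0]]

```text
time: 16.15
position: [0.458, 0.0429, 0.2914]
tool_rot: [0.675, 0.738, 0.001, 0.001]
ft_force: [0.0, 0.1, -0.9]
grip_width: 0.0476
grip_force: 0.0
```

move_arm:
  commands:
    - [[0,0,0,0,0,0],[0,0,0,0,0,0],[0,0,0,0,0,0],[0,0,0,0,0,0],[0,0,-0.6,0,0,0],[0,0,-1.6,0,0,0],[0,0,-2.8,0,0,0],[0,0,-4.0,0,0,0],[0,0,-4.0,0,0,0]]
  claw: 1

```text
time: 17.27
position: [0.4584, 0.043, 0.4547]
tool_rot: [0.675, 0.738, 0.003, 0.005]
ft_force: [0.2, 0.4, -0.7]
grip_width: 0.0355
grip_force: 11.8
```

Run:
```python
from h import *
rel((.501,-.439,.24,1.66),(.501,-.439,.073,1.66))
```

```text
t 17.27 gp [0.4602 0.0427 0.2907] a 1.66 tilt [ 0.0111 -0.0021] F [ 0.2  0.4 -0.7] w 0.0355 11.8
row [-12.09, -0.02, 1.3] [0.011, 0.003, -0.0] rows>= 7.8
row [-12.08, -0.07, 5.48] [0.011, 0.003, -0.0] rows>= 8.5
```

move_arm:
  commands:
    - [[-1.4,0,0.2,0,0,0],[-2.8,0,0.4,0,0,0],[-4.2,0,0.6,0,0,0],[-5.6,0,0.8,0,0,0],[-7.0,0,1.0,0,0,0],[-8.4,0,1.2,0,0,0],[-9.8,0,1.3,0,0,0],[-11.2,-0.02,1.3,0,0,0],[-12.1,-0.02,1.3,0,0,0],[-12.1,-0.02,1.8,0,0,0],[-12.1,-0.02,2.3,0,0,0],[-12.1,-0.02,2.3,0,0,0]]

```text
time: 18.77
position: [0.4991, -0.4384, 0.3557]
tool_rot: [0.675, 0.738, 0.001, -0.003]
ft_force: [-0.3, -0.5, -0.6]
grip_width: 0.0358
grip_force: 12.0
```

Run:
```python
from h import *
rel((.501,-.439,.077,1.66),(.501,-.439,.0735,1.66))
c=camera("wrist"); heights(c,.501,-.395,.02)
p=c["pixels"];hsv=cv2.cvtColor(p,cv2.COLOR_BGR2HSV)
```

```text
t 18.77 gp [ 0.4986 -0.4375  0.1917] a 1.659 tilt [-0.0031  0.0055] F [-0.3 -0.5 -0.6] w 0.0358 12.0
row [-0.04, 0.05, 2.87] [-0.003, -0.006, -0.001] rows>= 1.8
row [-0.04, 0.05, 2.95] [-0.003, -0.006, -0.001] rows>= 1.9
{0.0: 1171}
```

move_arm:
  commands:
    - [[0,0.05,0.8,0,0,0],[0,0.05,1.7,0,0,0],[0,0.05,2.4,0,0,0],[0,0.05,2.7,0,0,0],[0,0.05,2.87,0,0,0],[0,0.05,2.95,0,0,0],[0,0.05,2.95,0,0,0]]

```text
time: 19.7
position: [0.5024, -0.4393, 0.2425]
tool_rot: [0.675, 0.738, 0.0, 0.002]
ft_force: [-0.8, 0.2, -0.5]
grip_width: 0.036
grip_force: 12.0
```

move_arm:
  commands:
    - [[0,0,0,0,0,0],[0,0,0,0,0,0],[0,0,0,0,0,0],[0,0,0,0,0,0],[0,0,-0.5,0,0,0],[0,0,-1.5,0,0,0],[0,0,-3,0,0,0],[0,0,-4,0,0,0],[0,0,-4,0,0,0],[0,0,-4,0,0,0]]
  claw: -0.1

```text
time: 20.95
position: [0.5016, -0.4385, 0.4021]
tool_rot: [0.675, 0.738, 0.0, 0.001]
ft_force: [0.3, 0.4, -0.6]
grip_width: 0.0482
grip_force: 0.0
```

Run:
```python
from h import *
c=camera("wrist"); tops(c,.087,.44,.56,-.5,-.35,.012)
rel((.4365,-.138,.20,1.66),(.4365,-.138,.075,1.66))
c=camera("top");W=pts(c);z=W[...,2];x,y=W[...,0],W[...,1]
k=blob((c["pixels"].min(2)>100)&(abs(z-.014)<.01),(228,250))[:,0]; print("foot",circ(ray_plane(c,k,.014)))
```

```text
[261 178  40  39 813] [ 0.5011 -0.4345] 0.0184
t 21.0 gp [ 0.5016 -0.4383  0.2369] a 1.66 tilt [0.0006 0.0009] F [ 0.6 -0.4  0.4] w 0.0475 0.0
row [7.62, -0.95, 0.93] [0.001, -0.001, -0.0] rows>= 5.0
row [7.62, -0.95, 4.05] [0.001, -0.001, -0.0] rows>= 5.6
foot (array([0.45759182, 0.04381011]), np.float64(0.04862381467228624))
```

move_arm:
  commands:
    - [[1.4,-0.2,0.2,0,0,0],[2.8,-0.4,0.4,0,0,0],[4.2,-0.6,0.6,0,0,0],[5.6,-0.75,0.8,0,0,0],[7.0,-0.9,0.93,0,0,0],[7.6,-0.95,0.93,0,0,0],[7.6,-0.95,1.5,0,0,0],[7.6,-0.95,2.0,0,0,0],[7.6,-0.95,2.0,0,0,0],[7.6,-0.95,2.0,0,0,0]]
  claw: -0.4

```text
time: 22.3
position: [0.4372, -0.1397, 0.3211]
tool_rot: [0.675, 0.738, 0.0, 0.001]
ft_force: [-0.5, 0.4, 0.2]
grip_width: 0.0608
grip_force: 0.0
```

Run:
```python
from h import *
c=camera("wrist"); tops(c,.089,.39,.48,-.27,-.06); rel((.4365,-.139,.075,1.66))
```

```text
[230 112  52   1  52] [0.4052 0.0572] 0.1199
[ 250  198   53   51 1429] [ 0.4335 -0.1353] 0.0182
[251 323  33   6 151] [ 0.4346 -0.2342] 0.0172
t 22.35 gp [ 0.4377 -0.14    0.1575] a 1.66 tilt [ 0.0023 -0.0009] F [ 0.5  0.4 -0.1] w 0.0609 0.0
row [0.02, -0.02, 2.06] [0.002, 0.001, -0.0] rows>= 1.3
```

move_arm:
  commands:
    - [[0.04,-0.02,0.7,0,0,0],[0.04,-0.02,1.5,0,0,0],[0.04,-0.02,2.05,0,0,0],[0.04,-0.02,2.05,0,0,0],[0.04,-0.02,2.05,0,0,0]]

```text
time: 22.98
position: [0.4368, -0.1384, 0.2402]
tool_rot: [0.675, 0.738, 0.001, 0.002]
ft_force: [-0.2, -0.4, -0.6]
grip_width: 0.0611
grip_force: 0.0
```

move_arm:
  commands:
    - [[0,0,0,0,0,0],[0,0,0,0,0,0],[0,0,0,0,0,0],[0,0,0,0,0,0],[0,0,-0.7,0,0,0],[0,0,-1.9,0,0,0],[0,0,-3.1,0,0,0],[0,0,-3.5,0,0,0],[0,0,-3.5,0,0,0],[0,0,-3.5,0,0,0]]
  claw: 1

```text
time: 24.22
position: [0.4357, -0.1378, 0.3784]
tool_rot: [0.675, 0.738, 0.0, 0.0]
ft_force: [-0.3, 1.2, -0.0]
grip_width: 0.0367
grip_force: 11.9
```

Run:
```python
from h import *
rel((.4575,.0425,.18,1.66))
c=camera("top");W=pts(c);z=W[...,2]
k=blob((c["pixels"].min(2)>100)&(abs(z-.014)<.01),(228,250))[:,0]; print("foot",circ(ray_plane(c,k,.014)))
w=camera("wrist"); tops(w,.094,.4,.52,-.02,.1)
for r in (242,244,246): print(r,wray(w,(283,r),.227)[0,1].round(4), w["pixels"][r,283].mean())
```

```text
t 24.23 gp [ 0.4357 -0.1377  0.2144] a 1.66 tilt [0.0003 0.0003] F [-0.3  1.2 -0. ] w 0.0367 11.9
row [4.44, 0.94, 0.86] [0.0, -0.0, -0.0] rows>= 3.0
foot (array([0.45758063, 0.04385905]), np.float64(0.04850912050801595))
[313   0  22  11 183] [0.4542 0.0426] 0.0086
242 -0.1151 98.33333333333333
244 -0.116 164.66666666666666
246 -0.1169 180.33333333333334
```

move_arm:
  commands:
    - [[1.4,0.3,0,0,0,0],[2.8,0.6,0.1,0,0,0],[4.0,0.9,0.3,0,0,0],[4.45,0.94,0.8,0,0,0],[4.45,0.94,0.9,0,0,0],[4.45,0.94,0.9,0,0,0],[4.45,0.94,0.9,0,0,0]]

```text
time: 25.2
position: [0.4582, 0.0416, 0.3435]
tool_rot: [0.676, 0.737, 0.001, 0.001]
ft_force: [0.3, 0.4, -0.9]
grip_width: 0.0366
grip_force: 11.9
```

Run:
```python
from h import *
rel((.4575,.043,.131,1.66))
c=camera("scene");p=c["pixels"];W=pts(c);x,y,z=W[...,0],W[...,1],W[...,2]
# pillar surface vs dowel surface horizontal means in bands
for a,b in ((.04,.09),(.11,.15)):
    m=(z>a)&(z<b)&(np.hypot(x-.4575,y-.043)<.03)&(c["range_z"]>0); u=np.argwhere(m); print(a,b,len(u),u.mean(0).round(1),u.min(0),u.max(0),W[m].mean(0).round(4))
```

```text
t 25.2 gp [0.4587 0.0414 0.1795] a 1.658 tilt [ 0.0029 -0.0011] F [ 0.3  0.4 -0.9] w 0.0366 11.9
row [0.04, -0.02, 1.21] [0.003, 0.001, -0.002] rows>= 0.8
0.04 0.09 138 [266.9 253. ] [258 248] [275 257] [0.452  0.0535 0.0663]
0.11 0.15 238 [248.  252.4] [239 243] [256 261] [0.4495 0.0552 0.1303]
```

move_arm:
  commands:
    - [[0.03,0,0.25,0,0,0],[0.03,0,0.5,0,0,0],[0.03,0,0.7,0,0,0],[0.03,0,0.9,0,0,0],[0.03,0,1.05,0,0,0],[0.03,0,1.2,0,0,0],[0.03,0,1.2,0,0,0],[0.03,0,1.2,0,0,0]]

```text
time: 26.25
position: [0.4578, 0.0438, 0.2953]
tool_rot: [0.675, 0.738, 0.0, 0.001]
ft_force: [0.9, 0.3, -0.6]
grip_width: 0.0368
grip_force: 11.9
```

move_arm:
  commands:
    - [[0,0,0.1,0,0,0],[0,0,0.2,0,0,0],[0,0,0.25,0,0,0],[0,0,0.25,0,0,0],[0,0,0.25,0,0,0]]

```text
time: 26.88
position: [0.4577, 0.0438, 0.2851]
tool_rot: [0.675, 0.738, 0.0, 0.001]
ft_force: [-1.3, 0.3, -1.3]
grip_width: 0.0367
grip_force: 11.9
```

move_arm:
  commands:
    - [[0,0,0.25,0,0,0],[0,0,0.5,0,0,0],[0,0,0.7,0,0,0],[0,0,0.8,0,0,0],[0,0,0.88,0,0,0],[0,0,0.9,0,0,0],[0,0,0.9,0,0,0]]

```text
time: 27.75
position: [0.4569, 0.0439, 0.2493]
tool_rot: [0.675, 0.738, -0.0, -0.0]
ft_force: [-5.9, 1.5, 5.3]
grip_width: 0.036
grip_force: 11.9
```

Run:
```python
from h import *
rel((.4575,.0437,.0862,1.66),(.385,.195,.25,1.66))
```

```text
t 27.75 gp [0.4567 0.0439 0.0853] a 1.66 tilt [-0.001  -0.0003] F [-5.9  1.5  5.3] w 0.036 11.9
row [-0.01, 0.01, -0.02] [-0.001, 0.0, -0.0] rows>= 0.0
row [3.92, -1.46, -4.12] [-0.001, 0.0, -0.0] rows>= 3.8
```

It reached the foot, so this pillar is clear and goes on the board.

move_arm:
  commands:
    - [[0,0,-0.7,0,0,0],[0,0,-2.0,0,0,0],[0,0,-3.2,0,0,0],[0,0,-4.0,0,0,0],[1.2,-0.4,-4.1,0,0,0],[2.6,-0.8,-4.1,0,0,0],[4.0,-1.2,-4.1,0,0,0],[4.97,-1.2,-4.1,0,0,0],[4.97,-1.2,-3.0,0,0,0],[4.97,-1.2,-2.0,0,0,0],[4.97,-1.2,-1.5,0,0,0],[4.97,-1.2,-1.5,0,0,0]]

```text
time: 29.25
position: [0.3932, 0.2376, 0.3079]
tool_rot: [0.675, 0.738, 0.001, 0.001]
ft_force: [-1.2, -0.9, -0.3]
grip_width: 0.0364
grip_force: 12.0
```

Run:
```python
from h import *
rel((.391,.238,.0905,1.66))
```

```text
t 29.25 gp [0.3936 0.2375 0.1439] a 1.66 tilt [ 0.0026 -0.0009] F [-1.2 -0.9 -0.3] w 0.0364 12.0
row [0.02, -0.06, 1.34] [0.003, 0.001, -0.0] rows>= 0.9
```

move_arm:
  commands:
    - [[0,-0.05,0.4,0,0,0],[0,-0.05,0.8,0,0,0],[0,-0.05,1.1,0,0,0],[0,-0.05,1.25,0,0,0],[0,-0.05,1.34,0,0,0],[0,-0.05,1.34,0,0,0],[0,-0.05,1.34,0,0,0]]

```text
time: 30.12
position: [0.3906, 0.2373, 0.2556]
tool_rot: [0.675, 0.738, 0.001, 0.001]
ft_force: [-0.2, 0.9, -0.7]
grip_width: 0.0366
grip_force: 12.0
```

move_arm:
  commands:
    - [[0,0,0,0,0,0],[0,0,0,0,0,0],[0,0,0,0,0,0],[0,0,0,0,0,0],[0,0,-0.5,0,0,0],[0,0,-1.5,0,0,0],[0,0,-3,0,0,0],[0,0,-4,0,0,0],[0,0,-4,0,0,0],[0,0,-4,0,0,0]]
  claw: -0.1

```text
time: 31.38
position: [0.3895, 0.2372, 0.4147]
tool_rot: [0.675, 0.738, -0.0, 0.001]
ft_force: [0.1, 0.5, 0.5]
grip_width: 0.0481
grip_force: 0.0
```

Run:
```python
from h import *
c=camera("wrist"); tops(c,.104,.34,.45,.18,.3,.01)
rel((.4375,-.24,.24,1.66),(.4375,-.24,.155,1.66))
```

```text
[262 180  39  39 817] [0.3889 0.2397] 0.0183
t 31.43 gp [0.3893 0.2369 0.2501] a 1.66 tilt [-0.0008 -0.0017] F [-0.8 -0.4  0.3] w 0.0478 0.0
row [-11.99, 0.14, 0.27] [-0.001, 0.002, -0.0] rows>= 7.7
row [-11.98, 0.14, 2.4] [-0.001, 0.002, -0.0] rows>= 7.8
```

move_arm:
  commands:
    - [[-1.4,0.02,0,0,0,0],[-2.8,0.04,0.1,0,0,0],[-4.2,0.05,0.2,0,0,0],[-5.6,0.07,0.3,0,0,0],[-7.0,0.08,0.3,0,0,0],[-8.4,0.1,0.3,0,0,0],[-9.8,0.12,0.3,0,0,0],[-11.2,0.14,0.8,0,0,0],[-11.95,0.14,1.6,0,0,0],[-11.95,0.14,2.35,0,0,0],[-11.95,0.14,2.35,0,0,0],[-11.95,0.14,2.35,0,0,0]]
  claw: -0.4

```text
time: 32.92
position: [0.4384, -0.2379, 0.3215]
tool_rot: [0.675, 0.738, 0.0, 0.0]
ft_force: [-0.1, 1.1, 0.5]
grip_width: 0.0606
grip_force: 0.0
```

Run:
```python
from h import *
c=camera("wrist"); tops(c,.089,.39,.48,-.29,-.06); rel((.4375,-.239,.075,1.66))
```

```text
[ 250  206   53   51 1426] [ 0.4348 -0.2391] 0.0183
[227 264 110  10 931] [ 0.4413 -0.2608] 0.0356
t 32.98 gp [ 0.439  -0.2381  0.1582] a 1.661 tilt [ 0.0023 -0.001 ] F [ 0.1 -0.2  0.2] w 0.0608 0.0
row [-0.02, -0.03, 2.08] [0.002, 0.001, 0.001] rows>= 1.3
```

move_arm:
  commands:
    - [[-0.09,-0.03,0.7,0,0,0],[-0.09,-0.03,1.5,0,0,0],[-0.09,-0.03,2.08,0,0,0],[-0.09,-0.03,2.08,0,0,0],[-0.09,-0.03,2.08,0,0,0]]

```text
time: 33.6
position: [0.4382, -0.2421, 0.2399]
tool_rot: [0.675, 0.738, 0.0, 0.002]
ft_force: [-1.0, 1.0, 0.3]
grip_width: 0.061
grip_force: 0.0
```

move_arm:
  commands:
    - [[0,0,0,0,0,0],[0,0,0,0,0,0],[0,0,0,0,0,0],[0,0,0,0,0,0],[0,0,-0.7,0,0,0],[0,0,-1.9,0,0,0],[0,0,-3.1,0,0,0],[0,0,-3.5,0,0,0],[0,0,-3.5,0,0,0],[0,0,-3.5,0,0,0]]
  claw: 1

```text
time: 34.85
position: [0.437, -0.2416, 0.3776]
tool_rot: [0.675, 0.738, 0.0, -0.0]
ft_force: [0.7, 0.4, -0.7]
grip_width: 0.0361
grip_force: 11.9
```

Run:
```python
from h import *
rel((.4575,.043,.18,1.66))
c=camera("top");W=pts(c);x,y,z=W[...,0],W[...,1],W[...,2]
m=(c["pixels"].min(2)>100)&(abs(z-.014)<.01)&(abs(x-.46)<.12)&(abs(y-.04)<.09)
k=max(cv2.findContours(m.astype(np.uint8),0,1)[0],key=cv2.contourArea)[:,0]; print("foot",circ(ray_plane(c,k,.014)))
w=camera("wrist")
for r in (242,244,246): print(r,wray(w,(283,r),.227)[0,1].round(4), w["pixels"][r,283].mean())
```

```text
t 34.85 gp [ 0.437  -0.2415  0.2136] a 1.66 tilt [0.0004 0.0007] F [ 0.7  0.4 -0.7] w 0.0361 11.9
row [7.04, 1.14, 0.84] [0.0, -0.001, -0.0] rows>= 4.6
foot (array([0.45745263, 0.04357429]), np.float64(0.04858191271256773))
242 -0.2185 91.33333333333333
244 -0.2195 104.66666666666667
246 -0.2204 179.66666666666666
```

move_arm:
  commands:
    - [[1.4,0.3,0,0,0,0],[2.8,0.5,0.1,0,0,0],[4.2,0.75,0.3,0,0,0],[5.6,0.95,0.3,0,0,0],[6.8,1.14,0.4,0,0,0],[7.06,1.14,0.8,0,0,0],[7.06,1.14,0.86,0,0,0],[7.06,1.14,0.86,0,0,0],[7.06,1.14,0.86,0,0,0]]

```text
time: 36.08
position: [0.4581, 0.0425, 0.3442]
tool_rot: [0.676, 0.737, 0.001, 0.001]
ft_force: [-0.2, 0.4, 0.8]
grip_width: 0.036
grip_force: 11.9
```

Run:
```python
from h import *
rel((.4575,.0435,.131,1.66))
c=camera("scene");W=pts(c);x,y,z=W[...,0],W[...,1],W[...,2]
for a,b in ((.04,.09),(.11,.15)):
    m=(z>a)&(z<b)&(np.hypot(x-.4575,y-.043)<.04)&(c["range_z"]>0); u=np.argwhere(m); print(a,b,len(u),u.mean(0).round(1),u.min(0),u.max(0))
```

```text
t 36.08 gp [0.4585 0.0423 0.1802] a 1.658 tilt [ 0.0026 -0.001 ] F [-0.2  0.4  0.8] w 0.036 11.9
row [0.03, -0.02, 1.23] [0.003, 0.001, -0.002] rows>= 0.8
0.04 0.09 142 [266.7 253. ] [258 248] [275 257]
0.11 0.15 232 [248.1 252.4] [239 243] [256 261]
```

Same pixels as last time, so the gauge has not moved.

move_arm:
  commands:
    - [[0.03,0,0.25,0,0,0],[0.03,0,0.5,0,0,0],[0.03,0,0.7,0,0,0],[0.03,0,0.9,0,0,0],[0.03,0,1.05,0,0,0],[0.03,0,1.22,0,0,0],[0.03,0,1.22,0,0,0],[0.03,0,1.22,0,0,0]]

```text
time: 37.12
position: [0.4579, 0.0446, 0.2953]
tool_rot: [0.675, 0.738, 0.0, 0.001]
ft_force: [-0.5, -0.2, 0.0]
grip_width: 0.0367
grip_force: 11.9
```

move_arm:
  commands:
    - [[0,0,0.1,0,0,0],[0,0,0.2,0,0,0],[0,0,0.25,0,0,0],[0,0,0.25,0,0,0],[0,0,0.25,0,0,0]]

```text
time: 37.75
position: [0.4577, 0.0445, 0.2852]
tool_rot: [0.675, 0.738, 0.0, 0.001]
ft_force: [-1.0, 0.2, -0.8]
grip_width: 0.0363
grip_force: 11.9
```

Clear again, so I'll take it down to the foot.

move_arm:
  commands:
    - [[0,0,0.25,0,0,0],[0,0,0.5,0,0,0],[0,0,0.7,0,0,0],[0,0,0.8,0,0,0],[0,0,0.88,0,0,0],[0,0,0.9,0,0,0],[0,0,0.9,0,0,0]]

```text
time: 38.62
position: [0.4572, 0.0446, 0.2491]
tool_rot: [0.675, 0.738, -0.0, 0.0]
ft_force: [-5.0, -0.3, 1.1]
grip_width: 0.0361
grip_force: 12.0
```

move_arm:
  commands:
    - [[0,0,-0.7,0,0,0],[0,0,-2.0,0,0,0],[0,0,-3.2,0,0,0],[0,0,-4.0,0,0,0],[1.2,-0.4,-4.1,0,0,0],[2.6,-0.8,-4.1,0,0,0],[3.6,-1.25,-4.1,0,0,0],[3.75,-1.32,-4.1,0,0,0],[3.75,-1.32,-3.0,0,0,0],[3.75,-1.32,-2.0,0,0,0],[3.75,-1.32,-1.5,0,0,0],[3.75,-1.32,-1.5,0,0,0]]

```text
time: 40.12
position: [0.393, 0.1888, 0.3081]
tool_rot: [0.675, 0.738, 0.0, 0.001]
ft_force: [0.2, 0.4, -1.2]
grip_width: 0.0364
grip_force: 12.0
```

Run:
```python
from h import *
rel((.391,.187,.0905,1.66))
c=camera("wrist"); tops(c,.104,.34,.45,.21,.3,.01)
```

```text
t 40.12 gp [0.3934 0.1886 0.1441] a 1.659 tilt [ 0.0024 -0.001 ] F [ 0.2  0.4 -1.2] w 0.0364 12.0
row [-0.04, -0.06, 1.34] [0.002, 0.001, -0.001] rows>= 0.9
[ 250  130   63   64 2035] [0.3887 0.2392] 0.0182
```

move_arm:
  commands:
    - [[-0.03,-0.05,0.4,0,0,0],[-0.03,-0.05,0.8,0,0,0],[-0.03,-0.05,1.1,0,0,0],[-0.03,-0.05,1.25,0,0,0],[-0.03,-0.05,1.33,0,0,0],[-0.03,-0.05,1.33,0,0,0],[-0.03,-0.05,1.33,0,0,0]]

```text
time: 41.05
position: [0.3902, 0.1879, 0.256]
tool_rot: [0.675, 0.738, 0.001, 0.001]
ft_force: [0.1, 0.1, -0.5]
grip_width: 0.0362
grip_force: 12.0
```

move_arm:
  commands:
    - [[0,0,0,0,0,0],[0,0,0,0,0,0],[0,0,0,0,0,0],[0,0,0,0,0,0],[0,0,-0.5,0,0,0],[0,0,-1.5,0,0,0],[0,0,-3,0,0,0],[0,0,-4,0,0,0],[0,0,-4,0,0,0],[0,0,-4,0,0,0]]
  claw: -0.1

```text
time: 42.3
position: [0.3891, 0.1878, 0.4151]
tool_rot: [0.675, 0.738, -0.0, 0.001]
ft_force: [-1.6, -0.4, 0.3]
grip_width: 0.0477
grip_force: 0.0
```

Run:
```python
from h import *
c=camera("wrist"); tops(c,.104,.34,.45,.15,.3,.01)
c=camera("top");cv2.imwrite("pics/t8.png",c["pixels"]);W=pts(c);x,y,z=W[...,0],W[...,1],W[...,2];p=c["pixels"]
kn=(z>.05)&(z<.085)&(p.max(2)<90)&(y>.3)&(y<.55)&(x<.55); Kp=np.argwhere(kn)[:,::-1].astype(np.int32)
r=cv2.minAreaRect(Kp); Q=ray_plane(c,cv2.boxPoints(r),.069); print("knob",Q.round(3),Q.mean(0))
m=((abs(z-.027)<.01)&(p.min(2)>130)&(y>.296)&(y<.57)).astype(np.uint8); k=max(cv2.findContours(m,0,1)[0],key=cv2.contourArea); Q=ray_plane(c,cv2.boxPoints(cv2.minAreaRect(k)),.027); print(Q.round(4),Q.mean(0))
rel((.42,.425,.223,1.66),(.42,.425,.056,1.66))
```

```text
[266 126  41  42 825] [0.3887 0.2391] 0.0182
[262 180  39  39 823] [0.3888 0.1904] 0.0183
knob [[1.053 0.567 0.069]
 [1.053 0.567 0.069]
 [1.053 0.567 0.069]
 [1.053 0.567 0.069]] [1.05277544 0.56707762 0.069     ]
[[0.5019 0.5495 0.027 ]
 [0.5244 0.3122 0.027 ]
 [0.3489 0.2898 0.027 ]
 [0.3267 0.5239 0.027 ]] [0.42548773 0.41886441 0.027     ]
t 42.4 gp [0.3889 0.1876 0.2503] a 1.66 tilt [-0.0016 -0.0015] F [-0.3  0.4 -0.5] w 0.0478 0.0
row [5.84, 1.3, 0.67] [-0.002, 0.001, -0.0] rows>= 3.9
row [5.84, 1.3, 4.85] [-0.002, 0.001, -0.0] rows>= 4.9
```

View pics/t8.png

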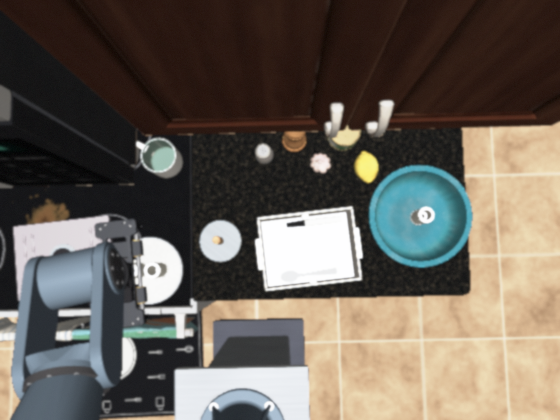

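The caddy is empty of pillars. One stands in the bowl (425,215) and two are on the board; the lid is still on the hob at about 65,265.

move_arm:
  commands:
    - [[1.4,0.35,0,0,0,0],[2.8,0.7,0,0,0,0],[4.2,1.0,0.2,0,0,0],[5.6,1.3,0.5,0,0,0],[5.84,1.3,1.5,0,0,0],[5.84,1.3,2.2,0,0,0],[5.84,1.3,2.2,0,0,0],[5.84,1.3,2.2,0,0,0]]
  claw: -0.2

```text
time: 43.4
position: [0.4212, 0.4252, 0.3274]
tool_rot: [0.675, 0.738, 0.0, 0.001]
ft_force: [0.9, -0.0, 0.5]
grip_width: 0.0521
grip_force: 0.0
```

Run:
```python
from h import *
rel((.4206,.4243,.0575,1.66)); c=camera("wrist"); cv2.imwrite("pics/w9.png",c["pixels"])
```

```text
t 43.4 gp [0.4215 0.425  0.1634] a 1.659 tilt [ 0.0016 -0.0011] F [ 0.9 -0.   0.5] w 0.0521 0.0
row [-0.02, -0.02, 2.65] [0.002, 0.001, -0.001] rows>= 1.7
```

View pics/w9.png

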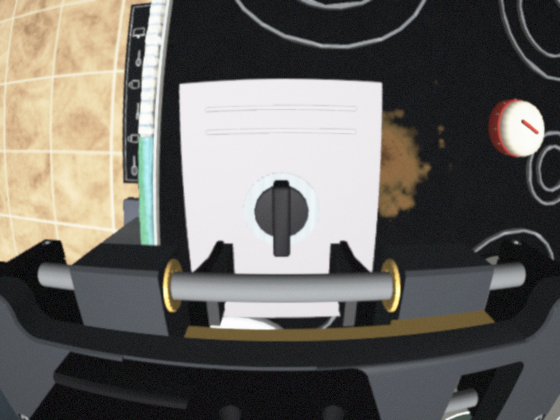

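The lid's knob (281,220) is centred between the fingers.

move_arm:
  commands:
    - [[-0.02,-0.02,1.0,0,0,0],[-0.02,-0.02,2.0,0,0,0],[-0.02,-0.02,2.65,0,0,0],[-0.02,-0.02,2.65,0,0,0],[-0.02,-0.02,2.65,0,0,0]]

```text
time: 44.08
position: [0.4212, 0.4246, 0.2234]
tool_rot: [0.675, 0.738, 0.002, 0.001]
ft_force: [0.4, -0.0, 1.0]
grip_width: 0.0522
grip_force: 0.0
```

move_arm:
  commands:
    - [[0,0,0,0,0,0],[0,0,0,0,0,0],[0,0,0,0,0,0],[0,0,0,0,0,0],[0,0,0,0,0,0],[0,0,-0.5,0,0,0],[0,0,-1.6,0,0,0],[0,0,-3.0,0,0,0],[0,0,-4.4,0,0,0],[0,0,-5.4,0,0,0],[0,0,-5.4,0,0,0],[0,0,-5.4,0,0,0]]
  claw: 1
  squeeze: 25

```text
time: 45.58
position: [0.4193, 0.4239, 0.4358]
tool_rot: [0.675, 0.738, -0.002, 0.001]
ft_force: [-0.5, -1.4, -3.4]
grip_width: 0.0137
grip_force: 25.0
```

Run:
```python
from h import *
rel((.4335,-.1665,.27,1.66),(.4335,-.1665,.16,1.66))
```

```text
t 45.58 gp [0.4191 0.4234 0.2718] a 1.66 tilt [-0.0011 -0.0031] F [-0.5 -1.4 -3.4] w 0.0137 25.0
row [-14.73, -0.96, 0.09] [-0.001, 0.003, -0.0] rows>= 9.4
row [-14.73, -0.95, 2.84] [-0.001, 0.003, -0.0] rows>= 9.6
```

move_arm:
  commands:
    - [[-1.4,-0.1,0,0,0,0],[-2.8,-0.2,0,0,0,0],[-4.2,-0.3,0,0,0,0],[-5.6,-0.4,0,0,0,0],[-7.0,-0.45,0,0,0,0],[-8.4,-0.55,0,0,0,0],[-9.8,-0.65,0,0,0,0],[-11.2,-0.75,0,0,0,0],[-12.6,-0.85,0,0,0,0],[-13.9,-0.93,0,0,0,0],[-14.73,-0.96,0,0,0,0],[-14.73,-0.96,0,0,0,0]]

```text
time: 47.08
position: [0.4339, -0.168, 0.4359]
tool_rot: [0.676, 0.737, -0.0, -0.001]
ft_force: [-0.4, 1.0, -3.3]
grip_width: 0.0137
grip_force: 25.0
```

move_arm:
  commands:
    - [[0,0,1.0,0,0,0],[0,0,1.9,0,0,0],[0,0,2.4,0,0,0],[0,0,2.4,0,0,0],[0,0,2.4,0,0,0]]

```text
time: 47.7
position: [0.4343, -0.1654, 0.3421]
tool_rot: [0.675, 0.738, 0.0, 0.001]
ft_force: [-0.2, -0.0, -2.2]
grip_width: 0.0137
grip_force: 25.0
```

Run:
```python
from h import *
rel((.4335,-.1665,.155,1.66),(.4335,-.1665,.139,1.66))
c=camera("scene"); cv2.imwrite("pics/s10.png",cv2.resize(c["pixels"][140:300,220:400],None,fx=4,fy=3.75,interpolation=2))
c=camera("top");W=pts(c);x,y,z=W[...,0],W[...,1],W[...,2];p=c["pixels"]
h=.128;m=((abs(z-h)<.012)&(p.min(2)>130)&(abs(y+.1665)<.16)&(abs(x-.43)<.13)).astype(np.uint8)
k=np.argwhere(m)[:,::-1].astype(np.int32);Q=ray_plane(c,cv2.boxPoints(cv2.minAreaRect(k)),h); print(Q.round(4),Q.mean(0))
```

```text
t 47.7 gp [ 0.4346 -0.1654  0.1781] a 1.661 tilt [ 0.0015 -0.0003] F [-0.2 -0.  -2.2] w 0.0137 25.0
row [-0.03, -0.02, 0.58] [0.001, 0.0, 0.001] rows>= 0.4
row [-0.03, -0.02, 0.98] [0.001, 0.0, 0.001] rows>= 0.6
[[ 0.4035 -0.1119  0.128 ]
 [ 0.4035 -0.1119  0.128 ]
 [ 0.4035 -0.1119  0.128 ]
 [ 0.4035 -0.1119  0.128 ]] [ 0.40353996 -0.11189663  0.128     ]
```

View pics/s10.png

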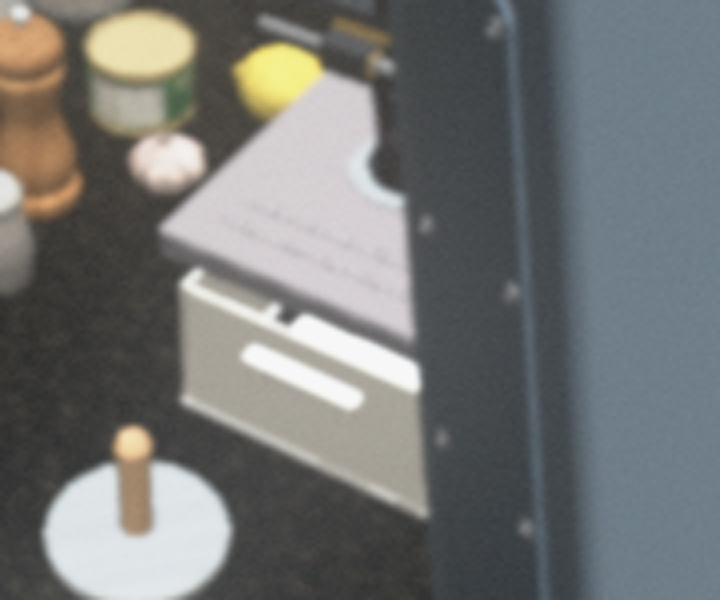

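The lid hovers square above the caddy rim (corner at 165,235 over the rim corner at 185,285). I'll lower it gently.

move_arm:
  commands:
    - [[-0.03,-0.02,0.3,0,0,0],[-0.03,-0.02,0.5,0,0,0],[-0.03,-0.02,0.65,0,0,0],[-0.03,-0.02,0.8,0,0,0],[-0.03,-0.02,0.9,0,0,0],[-0.03,-0.02,0.97,0,0,0],[-0.03,-0.02,0.97,0,0,0],[-0.03,-0.02,0.97,0,0,0]]

```text
time: 48.8
position: [0.4338, -0.1665, 0.3057]
tool_rot: [0.675, 0.738, 0.001, 0.002]
ft_force: [-3.4, 5.9, 23.8]
grip_width: 0.0138
grip_force: 33.6
```

Run:
```python
from h import *
rel((.4335,-.1665,.139,1.66))
```

```text
t 48.8 gp [ 0.4344 -0.1666  0.1417] a 1.659 tilt [ 0.0039 -0.0006] F [-3.4  5.9 23.8] w 0.0138 33.6
row [0.0, -0.01, 0.07] [0.004, 0.001, -0.001] rows>= 0.0
```

Seated: this grip is about 4 mm above the nominal point, which matches. I'll ease off and turn the knob shut.

move_arm:
  commands:
    - [[0,0,-0.06,0,0,0],[0,0,-0.06,0,0,0.16],[0,0,-0.06,0,0,0.32],[0,0,-0.06,0,0,0.48],[0,0,-0.06,0,0,0.64],[0,0,-0.06,0,0,0.8],[0,0,-0.06,0,0,0.96],[0,0,-0.06,0,0,1.12],[0,0,-0.06,0,0,1.28],[0,0,-0.06,0,0,1.44],[0,0,-0.06,0,0,1.57],[0,0,-0.06,0,0,1.57]]

```text
time: 50.3
position: [0.4329, -0.1662, 0.3048]
tool_rot: [0.999, 0.045, -0.001, -0.001]
ft_force: [-0.8, 1.8, -4.9]
grip_width: 0.0136
grip_force: 25.0
```

Run:
```python
from h import *
o=get_obs(); print(o["moment"].round(2)); rel((.4335,-.1665,.142,.09))
```

```text
[0.32 0.45 0.09]
t 50.3 gp [ 0.4327 -0.1659  0.1408] a 0.091 tilt [-0.0013  0.0016] F [-0.8  1.8 -4.9] w 0.0136 25.0
row [0.01, 0.01, -0.03] [-0.002, 0.001, 0.001] rows>= 0.0
```

move_arm:
  commands:
    - [[0,0,0,0,0,0.03],[0,0,0,0,0,0.03],[0,0,0,0,0,0]]

```text
time: 50.68
position: [0.4332, -0.1672, 0.3051]
tool_rot: [0.999, 0.045, 0.0, -0.0]
ft_force: [-1.1, 1.0, -10.1]
grip_width: 0.0138
grip_force: 25.0
```

move_arm:
  commands:
    - [[0,0,0,0,0,0],[0,0,0,0,0,0],[0,0,0,0,0,0],[0,0,0,0,0,0],[0,0,-1,0,0,0],[0,0,-2.2,0,0,0],[0,0,-3.4,0,0,0],[0,0,-4.0,0,0,0],[0,0,-4.0,0,0,0],[0,0,-4.0,0,0,0]]
  claw: -0.2

```text
time: 51.92
position: [0.4329, -0.1668, 0.4648]
tool_rot: [0.999, 0.045, 0.0, -0.0]
ft_force: [0.2, -0.5, -0.7]
grip_width: 0.0519
grip_force: 0.0
```

Run:
```python
from h import *
rel((.3,-.45,.28,.09))
c=camera("wrist"); p=c["pixels"]; W=wpts(c); z=W[...,2]
m=(abs(z-.11)<.02)&(p.min(2)>150)&(c["range_z"]>0)&(abs(W[...,0]-.43)<.1)&(abs(W[...,1]+.167)<.12)
A=np.c_[W[m][:,:2]-[.4335,-.1665],np.ones(m.sum())]; print("plane",np.linalg.lstsq(A,W[m][:,2],rcond=None)[0].round(4))
kn=((z>.135)&(z<.165)&(p.max(2)<80)&(np.hypot(W[...,0]-.4335,W[...,1]+.1665)<.04)).astype(np.uint8); k=max(cv2.findContours(kn,0,1)[0],key=cv2.contourArea)
Q=wray(c,cv2.boxPoints(cv2.minAreaRect(k)),.152); print(Q.round(4))
cv2.imwrite("pics/w11.png",p)
```

```text
t 51.92 gp [ 0.433  -0.1668  0.3008] a 0.09 tilt [0.0005 0.0003] F [ 0.2 -0.5 -0.7] w 0.0519 0.0
row [-3.94, 6.75, 0.52] [-0.0, -0.001, -0.0] rows>= 5.0
plane [0.     0.0002 0.1105]
[[ 0.4047 -0.1627  0.152 ]
 [ 0.462  -0.1579  0.152 ]
 [ 0.4631 -0.1705  0.152 ]
 [ 0.4059 -0.176   0.152 ]]
```

View pics/w11.png

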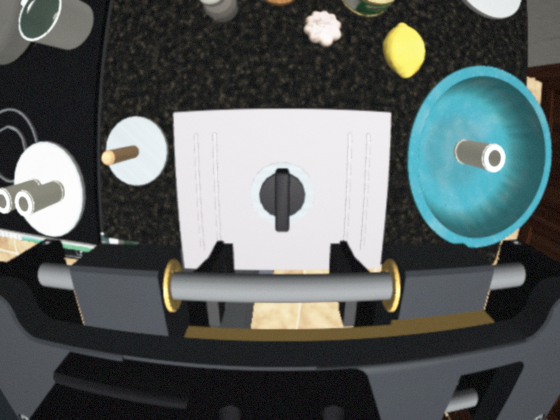

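The lid lies flat at its seated height with the knob bar along the caddy's x (282,200). One pillar stands in the bowl, two on the board, and the lemon, shaker and garlic are undisturbed.

```bash
python3 -c "
from rig import *
print(hand_in())"
```

```text
the job is handed in; nothing more can be done
None
```

The job is done and handed in at about 52 s. Pillars from places 1, 2 and 4 were gauged left to right (place 3 was empty): the first stopped part-way and is in the teal bowl, the other two went down to the foot and stand on the cake board. The lid is back on and latched, and in the last view the lemon, shaker and garlic looked undisturbed.

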